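# Run the paddle board out over the lunchbox and hold it

## Robot

A 6-joint arm with a two-finger parallel gripper is mounted at the origin on the work surface. World frame = base frame: x ahead of the robot, y to its left, z up, the work surface at z = 0. Lengths are in m, angles in rad, forces in N, time in s.
With the tool pointing down it reaches from about 0.375 to 0.825 m from the base axis. Payload 5.5 kg.
Tool frame: the origin (TCP) lies midway between the tips of the shut fingers; the grasp point (between the pads) lies 19 mm behind it; z points along the fingers, y is the direction in which the jaws open and shut (so a half turn about z gives the same grasp; the last joint's range is limited). The gripper opens to 85 mm and grips with 20 to 120 N. Pads are 22 mm wide; open, the fingers measure 114 mm over their backs; the gripper's body (76 mm by 85 mm) begins 54 mm behind the grasp point. The pads swing forward as they close: fully open they stand 13 mm farther back than shut.
Start: joints at [-1.145, 0.314, -0.047, 1.21, 0, 1.571], TCP at [0.248, -0.546, 0.231] pointing down, gripper open.
Joint ranges: [-2.67, 2.67], [-0.69, 1.73], [-1.03, 1.25], [-2.08, 2.16], [-1.42, 1.45], [-3.14, 3.14]. Speed limits (rad/s): [2.39, 2.39, 3.01, 3.14, 3.14, 3.14].

## Interface

Orientations are given as [roll, pitch, yaw] about the fixed x, y, z axes, in that order (R = Rz(yaw) Ry(pitch) Rx(roll)).
In Python, from workcell import monitor, cams, close_job gives the robot as it stands.
- The arm moves only by the tool step_arm, never from a script. Its argument "motion" is a list of rows, each a list of 7 numbers: the turn, a rotation vector about the world's x, y, z in degrees, then the shift along the world's x, y, z in mm, then the closure, from 0 (fully open) to 1 (shut). A call has 1 to 5 rows; each row shifts and turns the pose as measured when the row begins; what a row does not reach is not made up. A row lasts 1/10 s, in which the tool goes at most 50 mm and 8.59 degrees, less where a joint would pass 70% of its speed; a pose out of reach is approached as far as the arm can. A call with a gripper value outside its range is refused whole. The fingers move at their own pace and stop on an object; "squeeze" is the grip in N (left out, the last holds). Time passes only in rows, so rows that do not move let the fingers close. It gives the time, the measured TCP pose, the force and the opening at its end, in the units of the state.
- monitor.observe(): the state, without advancing time (a new reading comes with each control period).
- cams.get_image(name): name is "side" or "top"; returns the picture (400x640x3 uint8, red, green, blue); there is no depth.
- cams.camera_model(name): a dict with "K" (3x3 intrinsics, pixels), "cam_to_world" (4x4, takes a point from camera to world coordinates). Camera axes: x right, y up, looking along -z (the intrinsics and any distortion apply to the point x, -y, -z); pixel columns grow to the right and rows downward; lengths in m; the calibration is good to about 2 mm. A picture is of the moment at which its call begins. camera_model takes no time and is no camera call.
- close_job(): hands the job in, once; it reports no verdict.
Trained networks look in the newest picture that a camera, given by its name, has taken for a name from the list of things; names that differ only in an ending like _2 or _b are one class to them, and where a whole thing is asked for, a point or a joint stands for the part that bears it (a point fixed in the world has none). Each returns a list of dicts, best first, with "score" (0 to 1); they miss things now and then, are a little off and sometimes report something else, mostly with a low value. They report only what shows in the picture. A call takes as long as a camera call.
- cams.find_in(camera, label): "position" ([x, y, z] in m, in the coordinates of the camera as it stood for that picture, good to about 4 mm: the middle of the surface that is visible of it).
- cams.outline_of(camera, label): "mask" (400x640 bool, what is visible of it).
The state is a dict: "time": time; "joint_pos": joint angles; "qvel": joint speeds; "joint_torque": joint torques, N m; "ee_pos": TCP position; "orientation": TCP orientation; "force": force on the tool from outside, world axes, zero at the start; "moment": the same for the moment, N m; "grip_width": finger opening in m.
Only numpy, scipy, OpenCV 4.12 (cv2) and the standard library are available. Lean on these libraries where they do the work, as an engineer would, in place of code of your own. Each camera call takes 0.05 s, during which the arm holds its last target. There are 200 camera calls.

## Task

I want to scrape lunch straight off the wooden paddle board into the pink lunchbox: slide the board along the white riser, out between the two brass pegs, until the black line across the board lies right along the riser's edge and square to it. Keep the board lying flat on the riser the whole way, do not lift it over the pegs, and do not disturb the lunchbox, its lid or the ramekin. That far out the board would tip over if left, so finish still holding it steady and level with the gripper; do not let go.

Things in the scene. Friction and masses are not known exactly. Their poses are not given: they have to be found in the camera images.
- board: Loose pale wooden paddle board lying flat on the riser, 18 mm thick, 0.3 to 0.56 kg: blade 130 mm (x) by 200 mm (y), then a straight handle 40 mm (x) by 90 mm (y) at its rear, +y end. Origin: centre of the blade's underside. -y is the nose, which goes out first. Centre of mass 18 mm from the origin along +y. Starts 40 to 75 mm behind the edge, up to 20 mm off the middle and 0.18 rad askew.
- board_grip (a point): Centre of the handle, half-way up its 18 mm thickness, 145 mm from the board's origin along board +y. The handle is 40 mm wide across board x, flat-sided; axes as the board's. The riser's top is 9 mm below this point.
- board_mark (a point): Middle of the black line (5 mm wide, full 130 mm across the blade along board x) on the board's top face, 50 mm from the board's origin towards the handle (board +y), 150 mm from the nose. Axes as the board's.
- board_nose (a point): Middle of the nose end of the board, on its top face, 100 mm from the origin along board -y.
- riser: Fixed white riser (an open-ended step), 240 mm (riser x) by 380 mm (riser y), flat top 90 mm above the bench. Origin: centre of its footprint at bench height. The board goes out over its -y edge, towards the lunchbox.
- riser_edge (a point): Middle of the riser's outer (-y) top edge, at the height of its top face; axes as the riser's (-y points outward). Two fixed upright brass pegs, 12 mm thick and 34 mm tall, stand on the top 10 mm inside this edge at x = -79 and +79 mm, so the clear gap between them is 146 mm for the 130 mm board.
- lunchbox: Open pink lunchbox, loose, 170 x 120 x 50 mm (riser x, y, up), on the bench beyond the riser's outer edge, where the nose will hang over it. Origin: centre of its underside. Leave alone.
- lid: The lunchbox's pink lid with white clips, loose, 192 x 124 x 12 mm, flat on the bench just beyond the lunchbox. Origin: centre of its underside. Leave alone.
- ramekin: White ceramic ramekin, loose, 80 mm across and 45 mm tall, on the bench beside the riser (riser +x). Origin: centre of its underside. Leave alone.

How it is judged:
On the way, in this order (a step that is already met when the one before it is completed fails the run):
1. the nose has come out through the gap between the pegs (y of board_nose in the frame of riser_edge below -0.005 m and x of board_nose in the frame of riser_edge between -0.025 and 0.025 m), for 0.1 s.
2. the black line has reached the riser's edge (y of board_mark in the frame of riser_edge between -0.006 and 0.006 m), for 0.2 s.
At the end, for the whole second after the job is handed in: Black line within 6 mm of the riser's edge and 15 mm of the gap's middle; board square within 0.08 rad, level within 0.05 rad, within 6 mm of its resting height on the riser, still, off the lunchbox, and held by the fingers with over 1 N (all of step 2 and x of board_mark in the frame of riser_edge between -0.015 and 0.015 m and z of board_mark in the frame of riser_edge between 0.012 and 0.024 m and angle between the y axis of board_mark and the y axis of riser_edge, either way round below 0.08 rad and angle between board_mark's own z axis and vertical below 0.05 rad and contact force between the fingers and board above 1 N and contact force between board and lunchbox below 0.2 N and linear speed of board below 0.02 m/s); the arm keeps its last pose, push and grip.
It fails at once if the board tips (more than about 14 degrees from level) (angle between board_mark's own z axis and vertical above 0.25 rad).
It fails at once if the board is lifted more than 25 mm off the riser, or falls off it (z of board_mark in the frame of riser_edge above 0.043 m or z of board_mark in the frame of riser_edge below -0.02 m).
It fails at once if the lunchbox is shifted more than 20 mm (distance of lunchbox from where it was at the start of the episode above 0.02 m).
It fails at once if the lid is shifted more than 20 mm (distance of lid from where it was at the start of the episode above 0.02 m).
It fails at once if the ramekin is shifted more than 20 mm (distance of ramekin from where it was at the start of the episode above 0.02 m).
It also fails if it takes over 32 s, if anything falls off the work surface, if the arm or the gripper's body presses on something with over 40 N, if the wrist force passes 120 N, or if a joint passes its speed limit or range.

## Working session

There is one attempt and no reset: what is moved stays moved. The work goes in short steps, Python scripts to look and compute and a tool call to move; the robot and the scene stay as the last step left them, time stands still between calls to the robot, and variables do not carry over. Pictures are saved under pics/ and viewed, about 8 in all and at most 12, crops included, and the job is handed in when it is done.

Besides the shell and the picture viewer there is one more tool, called as name([rows], argument=value, ...), one row to a line, values as JSON. step_arm: Moves the arm, as the interface text tells. Its arguments: {"type":"object","properties":{"motion":{"type":"array"},"squeeze":{"type":"number"}},"required":["motion"]}

```bash
mkdir -p pics; cat > h.py <<'E'
import numpy as np, cv2
from workcell import monitor, cams, close_job
def w(cam,p):
    return (np.array(cams.camera_model(cam)["cam_to_world"])@np.r_[p,1])[:3]
def shot(cam,name):
    im=cams.get_image(cam); cv2.imwrite(f"pics/{name}.png",im[:,:,::-1]); return im
def ray(cam,uv,z):
    m=cams.camera_model(cam);K=np.array(m["K"]);T=np.array(m["cam_to_world"])
    d=np.linalg.inv(K)@np.r_[uv,1]; d=T[:3,:3]@(d*[1,-1,-1]); o=T[:3,3]
    return o+d*(z-o[2])/d[2]
def proj(cam,P):
    m=cams.camera_model(cam);K=np.array(m["K"]);T=np.array(m["cam_to_world"])
    p=T[:3,:3].T@(np.array(P)-T[:3,3]); p=K@(p*[1,-1,-1]); return p[:2]/p[2]
E
python3 - <<'E'
from h import *
print({k:cams.camera_model("top")[k] for k in cams.camera_model("top")})
a=shot("side","s0");b=shot("top","t0")
for c in("side","top"):
  for l in("board","board_grip","board_mark","board_nose","riser","riser_edge","lunchbox","ramekin","lid"):
    r=cams.find_in(c,l)
    print(c,l,[(w(c,x["position"]).round(4),round(x["score"],2)) for x in r[:2]])
print(monitor.observe())
E
```

```text
{'K': array([[421.88112537,   0.        , 317.95844795],
       [  0.        , 421.88112537, 191.51149373],
       [  0.        ,   0.        ,   1.        ]]), 'cam_to_world': array([[ 0.01718477,  0.98057205, -0.19540507,  0.36151932],
       [-0.99981532,  0.01517118, -0.01179683, -0.05822996],
       [-0.00860311,  0.19557171,  0.98065167,  0.98461875],
       [ 0.        ,  0.        ,  0.        ,  1.        ]])}
side board [(array([0.4296, 0.0323, 0.1059]), 0.74)]
side board_grip [(array([0.4316, 0.0343, 0.1067]), 0.76)]
side board_mark [(array([0.4302, 0.0305, 0.1106]), 0.8)]
side board_nose [(array([0.4265, 0.0277, 0.1025]), 0.71)]
side riser [(array([0.4662, 0.0174, 0.0904]), 0.82), (array([0.4264, 0.0282, 0.1043]), 0.63)]
side riser_edge [(array([0.4602, 0.0199, 0.0814]), 0.88)]
side lunchbox [(array([ 0.37  , -0.2299,  0.0071]), 0.9)]
side ramekin [(array([ 0.6047, -0.0344,  0.0178]), 0.74)]
side lid [(array([ 0.3246, -0.3801,  0.0109]), 0.67)]
top board [(array([0.4307, 0.0524, 0.1083]), 0.96), (array([ 0.3776, -0.2412,  0.0018]), 0.61)]
top board_grip [(array([0.425 , 0
[... 393 characters left out ...]
  0.0136]), 0.42)]
{'time': 1.0, 'joint_pos': array([-1.14496848e+00,  3.13479172e-01, -4.71165950e-02,  1.21021250e+00,
        3.41335147e-05,  1.57079680e+00]), 'qvel': array([1.94960368e-03, 6.15500951e-04, 5.29507799e-04, 1.94261622e-03,
       7.22274070e-05, 4.82115505e-04]), 'joint_torque': array([-7.32785821e-06, -5.39469445e+01,  3.40057290e+01,  1.44927308e-03,
        4.81623863e-05, -4.92638549e-06]), 'ee_pos': array([ 0.2478477 , -0.54639706,  0.2313047 ]), 'orientation': array([-3.14158071e+00, -3.41335091e-05,  4.25827371e-01]), 'force': array([ 0.20283207, -0.64498521, -0.27352299]), 'moment': array([ 0.02680809, -0.02322229,  0.02199621]), 'grip_width': 0.08540829042595335}
```

```bash
python3 -c "
import cv2,numpy as np
cv2.imwrite('pics/st0.png',np.vstack([cv2.imread('pics/s0.png'),cv2.imread('pics/t0.png')])[:,:][:800])"
```

```text
(no output)
```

View pics/t0.png

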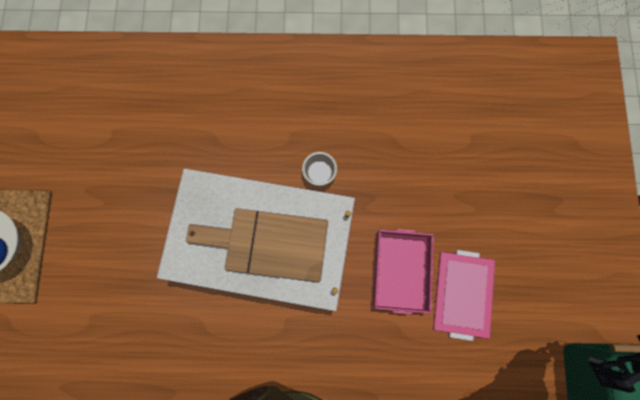

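View pics/s0.png

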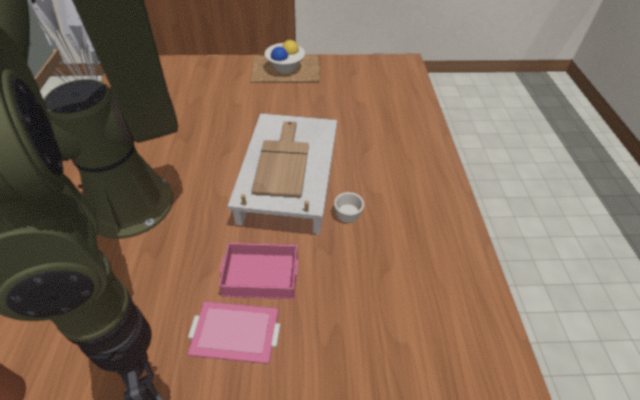

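```bash
cat >> h.py <<'E'
from scipy.optimize import minimize
S=4
def R2(a): return np.array([[np.cos(a),-np.sin(a)],[np.sin(a),np.cos(a)]])
BP=np.array([[-65,-100],[65,-100],[65,100],[20,100],[20,190],[-20,190],[-20,100],[-65,100]])/1e3
RP=np.array([[-120,-190],[120,-190],[120,190],[-120,190]])/1e3
def render(cam,poly,x,y,a,z0,z1):
    m=np.zeros((400*S,640*S),np.uint8); q=poly@R2(a).T+[x,y]
    for z in np.linspace(z0,z1,5):
        p=np.array([proj(cam,[*v,z]) for v in q])
        cv2.fillPoly(m,[np.round((p+.5)*S*16-8).astype(np.int32)],1,shift=4)
    return cv2.resize(m.astype(np.float32),(640,400),interpolation=cv2.INTER_AREA)
def fit(masks,poly,x0,th,zfree=True,zfix=None,ig={}):
    def f(v):
        zt=v[3]/10 if zfree else zfix
        return sum(np.abs(render(c,poly,v[0]/10,v[1]/10,v[2],zt-th,zt)-m)[~ig.get(c,np.zeros((400,640),bool))].sum() for c,m in masks.items())
    v0=np.r_[np.array(x0[:2])*10,x0[2]]; 
    if zfree: v0=np.r_[v0,x0[3]*10]
    sx=np.vstack([v0]+[v0+e for e in np.eye(len(v0))*.08])
    r=minimize(f,v0,method="Nelder-Mead",options=dict(initial_simplex=sx,xatol=2e-3,fatol=.5,maxiter=250))
    v=r.x.copy(); v[:2]/=10
    if zfree:v[3]/=10
    return v,r.fun
def mask(c,l):
    r=cams.outline_of(c,l); return r[0]["mask"].astype(np.float32),r[0]["score"]
E
python3 - <<'E'
from h import *
B={};Rm={}
for c in("side","top"):
    B[c],s=mask(c,"board"); Rm[c],t=mask(c,"riser"); print(c,s,t,B[c].sum(),Rm[c].sum())
np.savez("m0.npz",bs=B["side"],bt=B["top"],rs=Rm["side"],rt=Rm["top"])
print("board both",fit(B,BP,[.43,.03,-.05,.108],.018))
for c in B: print(c,fit({c:B[c]},BP,[.43,.03,-.05],.018,False,.108))
# riser: fill with board
F={c:np.maximum(B[c],Rm[c]) for c in B}
print("riser top",fit({"top":F["top"]},RP,[.45,.1,-.15],.002,False,.09))
for c in B: print(c,fit({c:F[c]},RP,[.45,.1,-.15],.012,False,.09))
im=cv2.imread("pics/t0.png")
cv2.imwrite("pics/c0.png",cv2.resize(im[150:330,140:370],None,fx=3.3,fy=3.3,interpolation=cv2.INTER_CUBIC))
E
```

```text
side 0.76 0.88 2960.0 5850.0
top 0.96 0.82 7011.0 13801.0Traceback (most recent call last):
  File "<stdin>", line 6, in <module>
  File "h.py", line 32, in fit
    r=minimize(f,v0,method="Nelder-Mead",options=dict(initial_simplex=sx,xatol=2e-3,fatol=.5,maxiter=250))
    res = _minimize_neldermead(fun, x0, args, callback, bounds=bounds,
                               **options)
    fxr = func(xr)
    fx = function(np.copy(x), *(wrapper_args + args))
  File "h.py", line 28, in f
    return sum(np.abs(render(c,poly,v[0]/10,v[1]/10,v[2],zt-th,zt)-m)[~ig.get(c,np.zeros((400,640),bool))].sum() for c,m in masks.items())
  File "h.py", line 28, in <genexpr>
    return sum(np.abs(render(c,poly,v[0]/10,v[1]/10,v[2],zt-th,zt)-m)[~ig.get(c,np.zeros((400,640),bool))].sum() for c,m in masks.items())
                      ~~~~~~^^^^^^^^^^^^^^^^^^^^^^^^^^^^^^^^^^^^^^
  File "h.py", line 22, in render
    p=np.array([proj(cam,[*v,z]) for v in q])
                ~~~~^^^^^^^^^^^^
  File "h.py", line 12, in proj
    m=cams.camera_model(cam);K=np.array(m["K"]);T=np.array(m["cam_to_world"])
ValueError: time passes only in moves, steps and waits
```

```bash
python3 - <<'E'
s=open('h.py').read().replace("cams.camera_model(","CM(")
s=s.replace("def w(","import functools\n@functools.cache\ndef CM(c): return cams.camera_model(c)\ndef w(",1)
open('h.py','w').write(s)
E
python3 - <<'E'
from h import *
d=np.load("m0.npz");B=dict(side=d["bs"],top=d["bt"]);Rm=dict(side=d["rs"],top=d["rt"])
print("board both",fit(B,BP,[.43,.03,-.05,.108],.018))
for c in B: print(c,fit({c:B[c]},BP,[.43,.03,-.05],.018,False,.108))
F={c:np.maximum(B[c],Rm[c]) for c in B}
for c in B: print(c,fit({c:F[c]},RP,[.45,.1,-.15],.012,False,.09))
print("riser both",fit(F,RP,[.45,.1,-.15,.09],.012))
im=cv2.imread("pics/t0.png")
cv2.imwrite("pics/c0.png",cv2.resize(im[150:330,140:370],None,fx=3.3,fy=3.3,interpolation=cv2.INTER_CUBIC))
E
```

```text
board both (array([ 0.42407308,  0.03777954, -0.1095633 ,  0.10526288]), np.float64(314.8125))
side (array([ 0.42524226,  0.0377429 , -0.10920714]), np.float64(162.875))
top (array([ 0.42389858,  0.03739782, -0.10822709]), np.float64(142.75))
side (array([ 0.44003877,  0.07747967, -0.15959817]), np.float64(487.5625))
top (array([ 0.43984195,  0.08139261, -0.1604895 ]), np.float64(217.4375))
riser both (array([ 0.43990129,  0.08124351, -0.15859781,  0.08815169]), np.float64(751.6875))
```

View pics/c0.png

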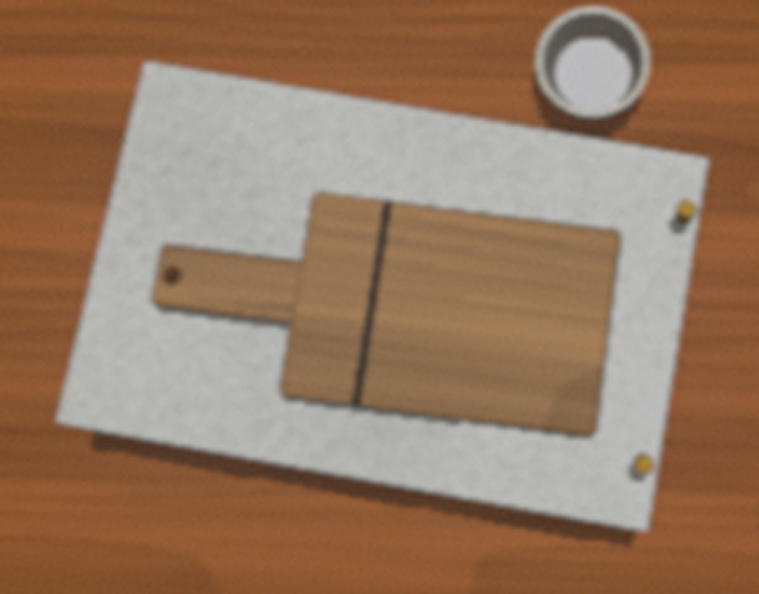

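```bash
python3 - <<'E'
from h import *
off=np.array([140,150])-.35
r=lambda q,z: ray("top",np.array(q)/3.3+off,z)[:2]
C=[r(q,.09) for q in((709,158),(649,530),(57,422),(147,62))]
print("corners",np.round(C,4), [np.linalg.norm(C[i]-C[i-1]).round(4) for i in range(4)])
P=[r(q,.124) for q in((686,208),(643,462))]
ctr=np.mean(C,0);print("ctr",ctr)
x=(C[0]-C[1]);px=P[0]-P[1];print("yaw edge",np.arctan2(x[1],x[0]),"pegs",np.arctan2(px[1],px[0]),np.linalg.norm(px))
for c,a in((ctr,-.16),([.4399,.0813],-.16)):
    e=np.array(c)+R2(a)@[0,-.19]; print("edge mid",e, "pegs in edge frame",[(R2(a).T@(p-e)).round(4) for p in P])
M=[r(q,.108) for q in((388,202),(356,408))];m=np.mean(M,0);d=M[0]-M[1]
print("mark",m,np.arctan2(d[1],d[0]),np.linalg.norm(d),"fit mark",np.array([.4241,.0376])+R2(-.109)@[0,.05],"grip",np.array([.4241,.0376])+R2(-.109)@[0,.145])
E
```

```text
corners [[ 0.5278 -0.1264]
 [ 0.2926 -0.0893]
 [ 0.3518  0.2851]
 [ 0.5868  0.2467]] [np.float64(0.3777), np.float64(0.2381), np.float64(0.379), np.float64(0.2382)]
ctr [0.43973742 0.07899932]
yaw edge -0.1565322866643028 pegs -0.16219456731830997 0.15691283255978586
edge mid [ 0.40946696 -0.10857387] pegs in edge frame [array([0.0792, 0.0118]), array([-0.0777,  0.0122])]
edge mid [ 0.40962954 -0.10627318] pegs in edge frame [array([0.0794, 0.0095]), array([-0.0775,  0.0099])]
mark [0.42819506 0.08626374] -0.10791812154129428 0.12985260132497914 fit mark [0.42953921 0.08730327] grip [0.43987372 0.18173948]
```

step_arm([
  [0,0,8,30,40,0,0],
  [0,0,8,30,40,0,0],
  [0,0,8,30,40,0,0],
  [0,0,8,30,40,0,0],
  [0,0,8,30,40,0,0],
], squeeze=80)

```text
time: 1.7
ee_pos: [0.3964, -0.3477, 0.2309]
orientation: [3.139, 0.002, 1.138]
force: [1.0, -1.0, -0.7]
grip_width: 0.0853
```

step_arm([
  [0,0,8,20,45,0,0],
  [0,0,6,10,48,0,0],
  [0,0,0,0,50,0,0],
  [0,0,0,0,50,0,0],
  [0,0,0,0,50,0,0],
])

```text
time: 2.2
ee_pos: [0.4302, -0.1031, 0.2314]
orientation: [3.134, 0.002, 1.397]
force: [1.3, -0.0, 0.6]
grip_width: 0.0854
```

step_arm([
  [0,0,2,2,50,0,0],
  [0,0,1.7,2,50,0,0],
  [0,0,0,2,50,0,0],
  [0,0,0,2,50,0,0],
  [0,0,0,1,50,0,0],
])

```text
time: 2.7
ee_pos: [0.4377, 0.147, 0.2332]
orientation: [3.128, 0.001, 1.463]
force: [2.0, -0.6, -0.3]
grip_width: 0.0854
```

step_arm([
  [0,0,0,0,33,-10,0],
  [0,0,0,0,0,-30,0],
  [0,0,0,0,0,0,0],
])

```text
time: 3.0
ee_pos: [0.4378, 0.1883, 0.1935]
orientation: [3.125, -0.003, 1.473]
force: [-0.9, -0.5, 0.6]
grip_width: 0.0851
```

step_arm([
  [-0.1,1,-0.6,2,-7,-30,0],
  [0,0,0,0,0,-25,0],
  [0,0,0,0,0,0,0],
])

```text
time: 3.3
ee_pos: [0.4413, 0.1812, 0.1405]
orientation: [3.14, -0.001, 1.462]
force: [-0.7, -0.6, 0.7]
grip_width: 0.0857
```

```bash
python3 - <<'E'
from h import *
im=shot("top","t1"); 
o=monitor.observe();print(o["ee_pos"],o["orientation"],o["force"])
d=np.load("m0.npz")
m,s=mask("top","board");print(s,m.sum(),d["bt"].sum())
cv2.imwrite("pics/c1.png",cv2.resize(im[150:330,140:370,::-1],None,fx=3,fy=3,interpolation=cv2.INTER_CUBIC))
E
```

```text
[0.4423021  0.18151777 0.14208794] [ 3.13782545e+00 -1.53513327e-03  1.46183412e+00] [0.04930293 0.07568836 0.63149685]
0.76 6803.0 7011.0
```

View pics/c1.png

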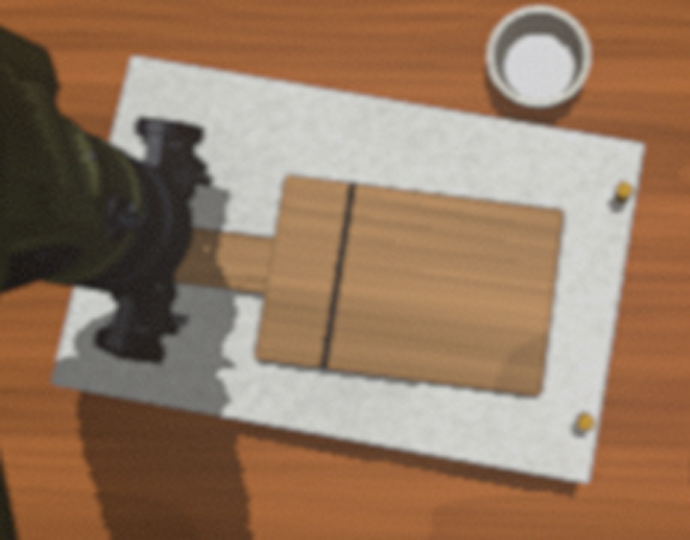

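step_arm([
  [0.1,0.1,0,-2,0,-25,0],
  [0,0,0,0,0,-15,0],
  [0,0,0,0,0,-6,0],
  [0,0,0,0,0,0,0],
])

```text
time: 3.8
ee_pos: [0.4468, 0.183, 0.1042]
orientation: [3.128, -0.01, 1.46]
force: [-0.4, 0.1, 1.0]
grip_width: 0.0857
```

step_arm([
  [-0.5,0.8,0,-7,-1,-5,0],
])

```text
time: 3.9
ee_pos: [0.4414, 0.1823, 0.1011]
orientation: [3.138, -0.001, 1.459]
force: [0.2, 0.5, -0.2]
grip_width: 0.0854
```

```bash
python3 - <<'E'
from h import *
for i in range(4):
    o=monitor.observe();print(o["ee_pos"].round(4),o["orientation"].round(4),o["force"].round(1)); cams.get_image("top")
E
```

```text
[0.4414 0.1823 0.1011] [ 3.1376e+00 -1.0000e-03  1.4589e+00] [ 0.2  0.5 -0.2]
[0.4395 0.182  0.0999] [3.1411e+00 8.0000e-04 1.4593e+00] [-1.3  0.2 -0.3]
[0.4395 0.182  0.0997] [3.1410e+00 7.0000e-04 1.4597e+00] [-0.   0.5 -0. ]
[0.4398 0.1821 0.0997] [3.1404e+00 4.0000e-04 1.4598e+00] [0.1 0.3 0.5]
```

step_arm([
  [0,0,0,0,0,-6,0.2],
  [0,0,0,0,0,0,0.4],
  [0,0,0,0,0,0,0.4],
  [0,0,0,0,0,0,0.4],
])

```text
time: 4.5
ee_pos: [0.4403, 0.1824, 0.0936]
orientation: [3.139, -0.0, 1.46]
force: [-0.2, -0.3, 0.1]
grip_width: 0.0514
```

```bash
cat > o.py <<'E'
from h import *
for i in range(3): cams.get_image("top")
P=[];
for i in range(3):
    o=monitor.observe();P.append(np.r_[o["ee_pos"],o["orientation"],o["force"],o["grip_width"]]); cams.get_image("top")
print(np.mean(P,0).round(4),o["time"], o["moment"].round(2))
E
python3 o.py
```

```text
[ 4.4040e-01  1.8240e-01  9.3800e-02  3.1392e+00 -3.0000e-04  1.4600e+00
  3.5930e-01 -4.5700e-02 -4.0200e-01  5.1000e-02] 4.75 [ 0.02  0.05 -0.01]
```

step_arm([
  [0,0.1,0,0,-1,-3,0.45],
  [0,0,0,0,0,0,0.45],
])

```text
time: 5.0
ee_pos: [0.4405, 0.1814, 0.0906]
orientation: [3.141, -0.0, 1.46]
force: [-0.4, 0.6, -0.2]
grip_width: 0.0471
```

```bash
python3 o.py
```

```text
[ 4.4070e-01  1.8160e-01  9.1000e-02  3.1402e+00 -5.0000e-04  1.4601e+00
  3.9500e-02 -1.5070e-01  2.7300e-02  4.6900e-02] 5.25 [ 0.04 -0.01 -0.02]
```

step_arm([
  [0,0,0,0,0,-2,0.45],
  [0,0,0,0,0,0,0.45],
])

```text
time: 5.5
ee_pos: [0.4408, 0.1817, 0.089]
orientation: [3.14, -0.001, 1.46]
force: [0.1, -0.2, -0.8]
grip_width: 0.0469
```

```bash
python3 o.py
```

```text
[ 4.4100e-01  1.8170e-01  8.9200e-02  3.1397e+00 -8.0000e-04  1.4603e+00
  1.2180e-01 -1.3440e-01  4.7890e-01  4.7000e-02] 5.75 [ 0.02 -0.04  0.02]
```

step_arm([
  [0,0.1,0,-0.5,0,-1,0.6],
  [0,0,0,0,0,0,0.8],
  [0,0,0,0,0,0,1],
  [0,0,0,0,0,0,1],
  [0,0,0,0,0,0,1],
], squeeze=80)

```text
time: 6.3
ee_pos: [0.4408, 0.1818, 0.0892]
orientation: [3.141, -0.001, 1.46]
force: [-0.3, -1.0, 1.0]
grip_width: 0.0383
```

```bash
cat >> o.py <<'E'
import sys
if len(sys.argv)>1:
    m,s=mask("top","board"); b=np.load("m0.npz")["bt"]
    ig={"top":np.zeros((400,640),bool)}
    g=np.r_[np.mean(P,0)[:2]]; a=np.mean(P,0)[5]-np.pi/2
    O=g-R2(a)@[0,.145]
    # only compare around blade
    rr=cv2.dilate(render("top",BP[[0,1,2,7]]*1.12,*O,a,.09,.108),None)>0
    ig["top"]=~rr
    k=R2(a)@[0,1]
    # drop the rear part that the hand may hide
    cut=proj("top",[*(O+R2(a)@[0,.085]),.108]); nz=proj("top",[*(O+R2(a)@[0,-.1]),.108]);v=nz-cut
    yy,xx=np.mgrid[:400,:640]; ig["top"]|=((xx-cut[0])*v[0]+(yy-cut[1])*v[1])<0
    f,c=fit({"top":m},BP,[*O,a],.018,False,.108,ig)
    e=np.array([.4100,-.1070]);ar=-.16;T=lambda p:(R2(ar).T@(np.array(p)-e)*1e3).round(1)
    mk=f[:2]+R2(f[2])@[0,.05]
    print("hand: grip in edge frame",T(g),"yaw rel",round(a-ar,4))
    print("vision: mark",T(mk),"nose",T(f[:2]-R2(f[2])@[0,.1]),"yaw rel",round(f[2]-ar,4),"res",c, "score",s)
E
python3 o.py v
```

```text
[ 4.4090e-01  1.8180e-01  8.9200e-02  3.1406e+00 -1.0000e-03  1.4599e+00
 -5.6900e-01 -1.0940e-01  7.8560e-01  3.8200e-02] 6.55 [ 0.05  0.07 -0.06]
hand: grip in edge frame [-15.5 290.1] yaw rel 0.0491
vision: mark [-11.5 196.4] nose [-4.3 46.6] yaw rel 0.0481 res 140.9375 score 0.88
```

step_arm([
  [0,0,-0.7,3.2,-5.6,0,1],
  [0,0,-0.7,3.2,-5.6,0,1],
  [0,0,-0.7,3.2,-5.6,0,1],
  [0,0,-0.7,3.2,-5.6,0,1],
])

```text
time: 7.05
ee_pos: [0.4545, 0.1591, 0.0892]
orientation: [3.141, -0.003, 1.409]
force: [0.0, 2.3, 0.9]
grip_width: 0.0382
```

```bash
python3 o.py v
```

```text
[ 4.5450e-01  1.5860e-01  8.9200e-02  3.1403e+00 -1.5000e-03  1.4091e+00
  8.5300e-01 -1.8591e+00  5.2200e-01  3.8200e-02] 7.3 [-0.5  -0.16  0.1 ]
hand: grip in edge frame [  1.6 269.3] yaw rel -0.0017
vision: mark [  0.4 175.4] nose [-0.4 25.4] yaw rel -0.0053 res 118.75 score 0.95
```

step_arm([
  [0,0,0.05,-1.9,-11.8,0,1],
  [0,0,0.05,-1.9,-11.8,0,1],
  [0,0,0,-1.9,-11.8,0,1],
  [0,0,0,-1.9,-11.8,0,1],
  [0,0,0,-1.9,-11.8,0,1],
])

```text
time: 7.9
ee_pos: [0.4434, 0.0982, 0.0893]
orientation: [3.141, -0.005, 1.416]
force: [0.6, 2.8, -0.4]
grip_width: 0.0382
```

```bash
python3 o.py v
```

```text
[ 0.4435  0.0982  0.0892  3.1411 -0.0039  1.414  -0.2902 -2.2404  0.9865
  0.0382] 8.15 [-0.68 -0.03 -0.12]
hand: grip in edge frame [  0.4 207.9] yaw rel 0.0032
vision: mark [  0.5 114.6] nose [  0.2 -35.4] yaw rel -0.002 res 125.3125 score 0.71
```

step_arm([
  [-0.1,0,0,-1.9,-11.8,0,1],
  [-0.1,0,0,-1.9,-11.8,0,1],
  [0,0,0,-1.9,-11.8,0,1],
  [0,0,0,-1.9,-11.8,0,1],
  [0,0,0,-1.9,-11.8,0,1],
])

```text
time: 8.75
ee_pos: [0.4343, 0.0393, 0.0894]
orientation: [3.14, -0.006, 1.421]
force: [0.7, 2.0, 1.3]
grip_width: 0.0383
```

```bash
python3 o.py v
```

```text
[ 0.4341  0.0391  0.0892  3.1406 -0.0037  1.4192 -0.5703 -1.9902  0.354
  0.0384] 9.0 [-0.6   0.02 -0.08]
hand: grip in edge frame [  0.5 148.1] yaw rel 0.0084
vision: mark [ 1.4 55.4] nose [  1.5 -94.6] yaw rel 0.001 res 104.0 score 0.71
```

step_arm([
  [-0.1,0,-0.1,-1.8,-11.1,0,1],
  [-0.1,0,-0.1,-1.8,-11.1,0,1],
  [-0.1,0,-0.1,-1.8,-11.1,0,1],
  [0,0,0,-1.8,-11.1,0,1],
])

```text
time: 9.5
ee_pos: [0.4274, -0.0039, 0.0894]
orientation: [3.14, -0.004, 1.42]
force: [-0.1, 2.5, 1.0]
grip_width: 0.0379
```

```bash
python3 o.py v; python3 - <<'E'
from h import *
a=shot("top","t2")[180:320,250:400,::-1];b=shot("side","s2")[150:250,200:345,::-1]
A=cv2.resize(a,None,fx=5,fy=5,interpolation=cv2.INTER_CUBIC);cv2.imwrite("pics/c2.png",A[:600])
cv2.imwrite("pics/d2.png",cv2.resize(b,None,fx=5.4,fy=5.4,interpolation=cv2.INTER_CUBIC))
E
```

```text
[ 4.2720e-01 -4.3000e-03  8.9300e-02  3.1399e+00 -1.9000e-03  1.4184e+00
 -4.1560e-01 -1.9272e+00  6.1190e-01  3.8300e-02] 9.75 [-0.43  0.14 -0.06]
hand: grip in edge frame [  0.6 104.1] yaw rel 0.0076
vision: mark [ 0.5 10.9] nose [   1.9 -139.1] yaw rel 0.0093 res 80.375 score 0.85
```

View pics/c2.png

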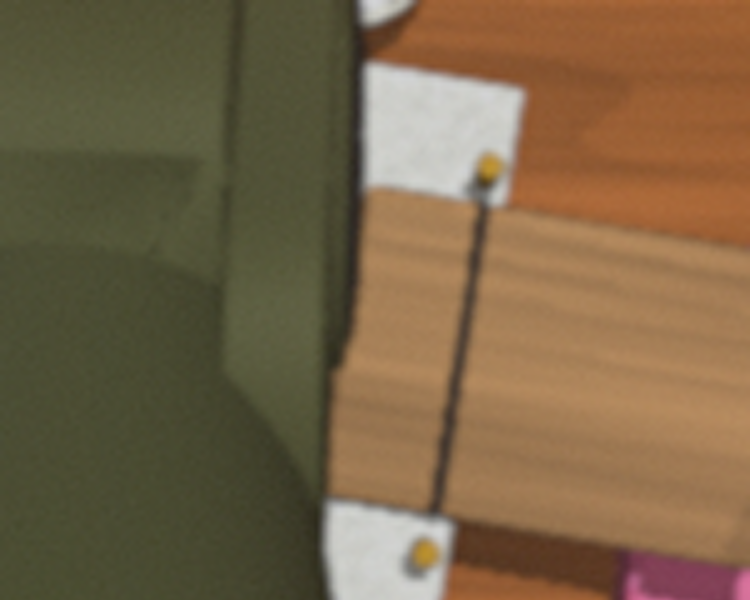

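View pics/d2.png

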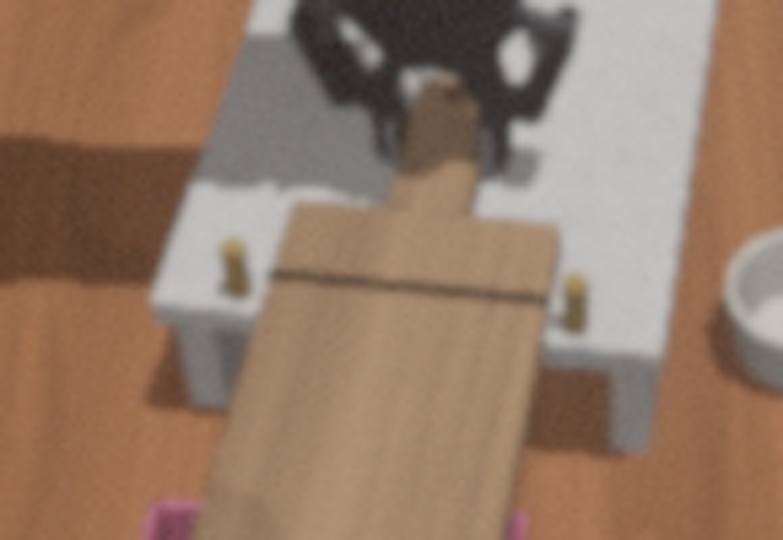

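```bash
python3 - <<'E'
from h import *
off=np.array([250,180])-.4
r=lambda q,z: ray("top",np.array(q)/5+off,z)[:2]
E=[r(q,.09) for q in((525,92),(510,206),(454,521),(443,598))]; M=[r(q,.108) for q in((484,205),(436,512))]
P=[r(q,.124) for q in((490,164),(426,549))]
a=-.16;R=R2(a).T;e=np.array([.41,-.107])
for n,L in(("edge",E),("mark",M),("pegtop",P)): print(n,[(R@(p-e)*1e3).round(1) for p in L])
# side view
off=np.array([200,150])-.4
r=lambda q,z: ray("side",np.array(q)/5.4+off,z)[:2]
E=[r(q,.09) for q in((152,306),(250,318),(558,347),(660,357))]; M=[r(q,.108) for q in((272,273),(545,300))]
for n,L in(("side edge",E),("mark",M)): print(n,[(R@(p-e)*1e3).round(1) for p in L])
E
```

```text
edge [array([118.4,  -0.8]), array([68.5, -2.4]), array([-65.1,  -0.7]), array([-96.4,  -1.4])]
mark [array([64.5,  9.2]), array([-62.7,   7.9])]
pegtop [array([79.5, 10.2]), array([-77.4,  10. ])]
side edge [array([-116.9,   -3.6]), array([-70.3,  -4.6]), array([72.9, -2.4]), array([119.8,  -1.9])]
mark [array([-61.1,   8.6]), array([65.4,  9.6])]
```

step_arm([
  [-0.1,0,-0.2,-0.8,-5,0,1],
  [0,0,-0.2,-0.8,-5,0,1],
  [0,0,0,0,0,0,1],
])

```text
time: 10.25
ee_pos: [0.4263, -0.012, 0.0896]
orientation: [3.139, -0.004, 1.415]
force: [-0.7, -1.3, 1.0]
grip_width: 0.0383
```

```bash
python3 o.py v; python3 - <<'E'
from h import *
a=shot("top","t3")[180:300,250:400,::-1];b=shot("side","s3")[150:250,200:345,::-1]
cv2.imwrite("pics/c3.png",cv2.resize(a,None,fx=5,fy=5,interpolation=cv2.INTER_CUBIC))
cv2.imwrite("pics/d3.png",cv2.resize(b,None,fx=5.4,fy=5.4,interpolation=cv2.INTER_CUBIC))
for l in("lunchbox","ramekin","lid"):
    print(l,[(w("side",x["position"]).round(4),round(x["score"],2)) for x in cams.find_in("side",l)[:1]])
E
```

```text
[ 0.4263 -0.0119  0.0895  3.1393 -0.0039  1.415  -0.5942 -2.2405  1.1526
  0.0382] 10.5 [-0.42  0.18  0.12]
hand: grip in edge frame [ 0.9 96.4] yaw rel 0.0042
vision: mark [0.4 2.3] nose [   0.9 -147.7] yaw rel 0.0032 res 73.625 score 0.73
lunchbox [(array([ 0.3675, -0.248 ,  0.0033]), 0.58)]
ramekin [(array([ 0.6039, -0.0375,  0.0218]), 0.96)]
lid [(array([ 0.3254, -0.38  ,  0.0143]), 0.89)]
```

View pics/c3.png

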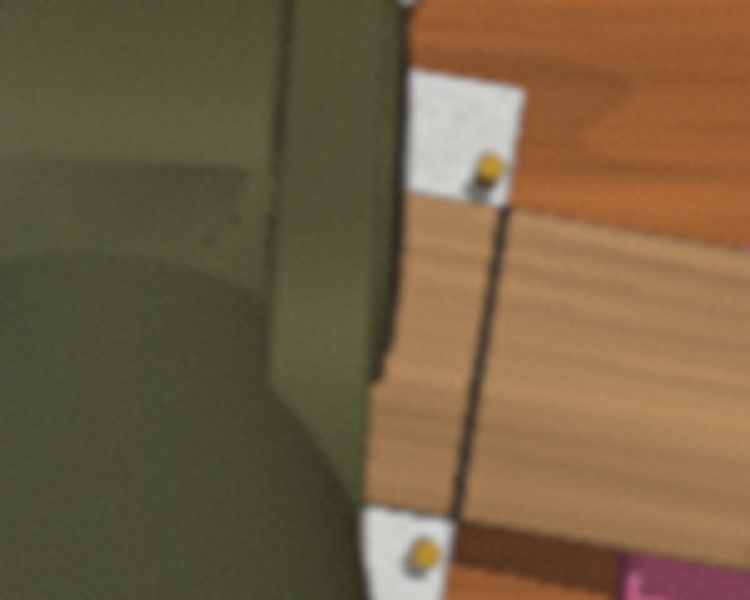

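View pics/d3.png

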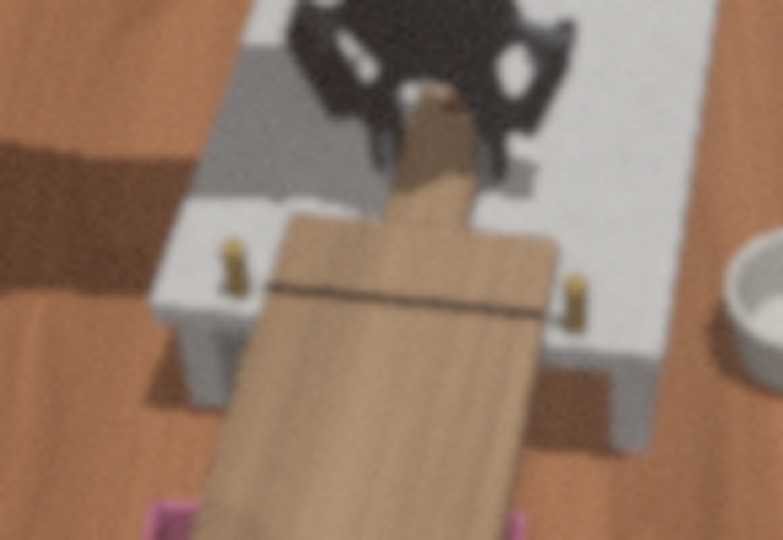

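```bash
python3 - <<'E'
from h import *
R=R2(-.16).T;e=np.array([.41,-.107])
for c,o,s,L in(("top",(250,180),5,((503,210),(459,518))),("side",(200,150),5.4,((267,286),(545,314)))):
    print(c,[(R@(ray(c,np.array(q)/s+np.array(o)-.4,.108)[:2]-e)*1e3).round(1) for q in L])
E
```

```text
top [array([63.8,  1.1]), array([-63.4,  -1.6])]
side [array([-61.5,   0.7]), array([66.7,  1.4])]
```

step_arm([
  [-0.1,0.1,0,-0.3,-2.5,0,1],
  [0,0,0,0,0,0,1],
  [0,0,0,0,0,0,1],
])

```text
time: 11.15
ee_pos: [0.4263, -0.0133, 0.0896]
orientation: [3.141, -0.005, 1.416]
force: [-0.2, 0.2, 0.5]
grip_width: 0.0379
```

```bash
python3 o.py v
```

```text
[ 0.4263 -0.0133  0.0896  3.1406 -0.0049  1.4156 -0.1852 -0.6876  0.5345
  0.0382] 11.4 [-0.07  0.07 -0.02]
hand: grip in edge frame [ 1.2 95.1] yaw rel 0.0048
vision: mark [1.1 0.7] nose [   1.9 -149.3] yaw rel 0.0051 res 83.25 score 0.88
```

```bash
python3 -c "
from h import *
close_job()
o=monitor.observe();print(o['ee_pos'],o['grip_width'])"
```

```text
the job is handed in; nothing more can be done
the job is handed in; nothing more can be done
```

I gripped the handle at 80 N, squared the board while it was still behind the pegs, and slid it flat out through the gap. I handed the job in still holding it, at about 11.4 s of robot time; the hand-in reports no verdict.

- **Line position:** the last fit put the black line 0.7 mm short of the riser's edge, 1.1 mm off the gap's middle and 0.005 rad from square. The hand pose gave 0.1 mm short.
- **Board height and level:** the tool stayed at a constant height (89.2 to 89.6 mm) and within about 0.005 rad of vertical. I did not measure the board's own tilt separately.
- **Grip:** the fingers stayed closed on the handle at 38 mm.

**Checks that disagreed:**
- **Riser's edge:** the two cameras and the pegs place it up to about 3 mm apart. The line could be anywhere from 0 to about 2.6 mm short of it, still inside the 6 mm tolerance.
- **Lunchbox:** the side detector put its centre 18 mm from the first reading. The board now hides part of it, and its visible rim looked unchanged in the last two pairs of views, so I took this as occlusion. I did not measure it separately.
- **Lid and ramekin:** they read within about 3 to 5 mm of their starting positions, close to the detector's noise.

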